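Set up the strap splitter: lock on the edge fence, dial three clicks thinner

TASK

Set up the hand-cranked strap splitter for the next strap. Fit the loose edge fence on its infeed table, the large ends of its two keyholes over the two stud heads, and slide it toward the rollers until it is home and locked under the heads. Also bring the thickness dial on top three clicks clockwise, seen from above, from where it stands now, and do not push about the spool, the jar or the maul.

Things in the scene. Friction and masses are not known exactly. Their poses are not given: they have to be found in the camera images.
- splitter: Grey cast strap splitter bolted to the bench; place and yaw vary. Origin on the bench; x is the feed direction, away from the operator, y left, z up. Steel infeed table: x -155 to 0, y -85 to 85, top 80 mm above the bench. Behind it, x 5 to 100: cheeks at y +/-100 with rollers between them and a bridge on top, 212 mm high. Base 250 mm wide.
- crank_handle (a point): Outer end of the splitter's crank handle (26 mm thick wooden grip), 98 mm above the bench; the handle stands out on the right (-y) side, from y = -109 to -220 mm, 107 mm along x from the splitter's origin. Not used, does not move.
- studs (a point): Point on the infeed table's top midway between two equal dark steel studs, which stand 30 mm either way from it along the splitter's x. Axes as the splitter's. Each stud: neck 6.5 mm thick and 6 mm tall, under a bevelled round head 14 mm wide whose top is 9.7 mm above the table.
- dial (a joint): Thickness dial's angle in rad, growing clockwise seen from above. 9 clicks, 0.4189 rad (24 deg) apart, from 0 (anticlockwise stop) to 3.351 (clockwise stop); it starts at rest at about 0, 0.419 or 0.838. A sprung ball holds it at each click; turning past one takes about 0.23 N m; let go between clicks it snaps to the nearer. Each click screws the upper roller down 0.25 mm.
- dial_grip (a point): Point on the dial's upright axis at the height to grip, 248 mm above the bench, on the bridge. The dial is a black fluted round knob 40 mm wide and 28 mm tall (230 to 258 mm above the bench), free all round, over a 68 mm wide aluminium boss (top 224 mm above the bench) with a black tick for each click; the first, fifth and ninth are longer.
- dial_mark (a point): On the dial's top, 18 mm from its axis, at the outer end of its white index line, which points at the tick of the present click: at joint 0 at 276 degrees anticlockwise (seen from above) from the splitter's +x, at the fifth click straight at the operator (-x).
- fence: Loose aluminium edge fence, about 160 g, on the bench left or right of the splitter. Bar 120 mm long (x), 10 thick (y), 34 high; along its foot on the +y side a flange 4 mm thick, to y = 39. Origin under the bar's middle. In the flange, along y = 22, two equal keyholes, narrow ends toward -x. Mounted with its x along the splitter's x; starts within 0.6 rad of that.
- fence_bar (a point): Middle of the fence's bar, 26 mm above its underside: where to grip it across its 10 mm thickness, from above.
- fence_large (a point): Point on the fence's underside midway between the two large keyhole ends, which are 20 mm wide and centred 30 mm either way from it along the fence's x (fence frame x = 38 and -22, y = 22 mm). Over studs when the fence can be lowered: 3 mm play all round.
- fence_narrow (a point): Point on the fence's underside midway between the narrow ends of the two 9.5 mm wide slots (fence frame x = 20 and -40, y = 22 mm), 18 mm behind fence_large. On studs when the fence is home: it stops 1.5 mm past this, side play 1.5 mm.
- spool: Thread spool standing on the bench, 54 mm in diameter, 58 mm tall, on the side where the fence is not; origin under its centre. To be left alone.
- glue_jar: Jar, 68 mm in diameter, 85 mm tall, on the bench to the left and beyond; origin under its centre. To be left alone.
- maul: Maul standing on its white head (60 mm in diameter, 85 mm tall), handle up, 195 mm tall in all, on the bench to the right and beyond; origin under its centre. To be left alone.

How it is judged (in metres and radians):
At the end, for the whole second after the job is handed in: The fence lies flat and still on the infeed table, both studs in its narrow slot ends (at most 4 mm short of home, 3 mm sideways, in line within 0.08 rad), and the dial rests three clicks clockwise of where it started (72 degrees, within 7) (x of fence_narrow in the frame of studs between -0.004 and 0.003 m and y of fence_narrow in the frame of studs between -0.003 and 0.003 m and z of fence_narrow in the frame of studs between -0.002 and 0.0025 m and angle between the x axis of fence and the x axis of splitter, either way round below 0.08 rad and angle between fence's own z axis and vertical below 0.04 rad and linear speed of fence below 0.01 m/s and distance of dial_mark from where it was at the start of the episode between 0.019 and 0.0232 m and value of joint dial between 1.08909 and 2.26195 rad and velocity of joint dial between -0.05 and 0.05 rad/s); the robot touches nothing.
It fails at once if the spool, the jar or the maul was moved more than 30 mm or tipped over (distance of any of spool, glue_jar, maul from where it was at the start of the episode above 0.03 m or angle between any of spool, glue_jar, maul's own z axis and vertical above 0.5 rad).
It also fails if it takes over 64 s, if anything falls off the work surface, if the arm or the gripper's body presses on something with over 40 N, if the wrist force passes 120 N, or if a joint passes its speed limit or range.

ROBOT

A 6-joint arm with a two-finger parallel gripper is mounted at the origin on the work surface. World frame = base frame: x ahead of the robot, y to its left, z up, the work surface at z = 0. Lengths are in mm, angles in rad, forces in N, time in s.
With the tool pointing down it reaches from about 350 to 875 mm from the base axis. Payload 4.2 kg.
Tool frame: the origin (TCP) lies at the very end of the fingers, on their centre line; the grasp point (between the pads) lies 19 mm behind it (arm.pinch_z is the distance from the TCP to the grasp point, in mm); x points along the fingers, y is the direction in which the jaws open and shut, and the axes are right-handed (so a half turn about x gives the same grasp; the last joint's range is limited). The gripper opens to 85 mm and grips with 20 to 120 N. Pads are 22 mm wide; open, the fingers measure 114 mm over their backs; the gripper's body (76 mm by 85 mm) begins 54 mm behind the grasp point. The pads swing forward as they close: fully open they stand 13 mm farther back than shut.
Start: joints at [-0.901, 0.385, 0.008, 0, -1.194, -0.259], TCP at [249.602, -572.973, 231.312] pointing down, gripper open.
Joint ranges: [-3.14, 3.14], [-1.21, 2.06], [-1.07, 1.41], [-3.16, 2.05], [-2.99, -0.16], [-3.1, 3.1]. Speed limits (rad/s): [2.79, 2.79, 3.14, 3.14, 3.14, 3.14].

INTERFACE

Orientations are given as a unit quaternion [x, y, z, w].
In Python, from bench import arm gives the robot as it stands.
- The arm moves only by the tool drive_tool, never from a script. Its argument "motion" is a list of rows, each a list of 4 numbers: the shift along the tool's x, y, z in mm, then the turn about the tool's x in degrees. In form: [[dx, dy, dz, spin], ...]. A call has 1 to 10 rows; each row shifts and turns the commanded pose from where the row before left it, along the tool's axes as they then stand; what a row does not reach is not made up. A row lasts 1/12 s, in which the tool goes at most 41.7 mm and 7.16 degrees, less where a joint would pass 70% of its speed; a pose out of reach is approached as far as the arm can. A call with a gripper value outside its range is refused whole. "grip" is the finger opening in mm, from 0 to 85.4, set as the call begins (left out, the last holds). The fingers move at their own pace and stop on an object; the grip force is fixed at half the most. Time passes only in rows, so rows that do not move let the fingers close. It gives the time, the measured TCP pose, the force and the opening at its end, in the units of the state.
- arm.read_state(): the state, without advancing time (a new reading comes with each control period).
- arm.get_image(name): name is "side" or "top"; returns the picture (480x640x3 uint8, red, green, blue); there is no depth.
- arm.calibration(name): a dict with "K" (3x3 intrinsics, pixels), "eye" and "attitude" of the camera in the world. Camera axes: x right, y up, looking along -z (the intrinsics and any distortion apply to the point x, -y, -z); pixel columns grow to the right and rows downward; lengths in mm; the calibration is good to about 2 mm. A picture is of the moment at which its call begins. calibration takes no time and is no camera call.
- arm.job_done(): hands the job in, once; it reports no verdict.
The state is a dict: "clock": time; "joints": joint angles; "joint_vel": joint speeds; "joint_efforts": joint torques, N m; "position": TCP position; "ee_rot": TCP orientation; "contact_force": force on the tool from outside, world axes, zero at the start; "wrist_torque": the same for the moment, N m; "gripper_width": finger opening in mm.
Only numpy, scipy, OpenCV 4.12 (cv2) and the standard library are available. Lean on these libraries where they do the work, as an engineer would, in place of code of your own. Each camera call takes 0.05 s, during which the arm holds its last target. There are 200 camera calls.

## Working session

There is one attempt and no reset: what is moved stays moved. The work goes in short steps, Python scripts to look and compute and a tool call to move; the robot and the scene stay as the last step left them, time stands still between calls to the robot, and variables do not carry over. Pictures are saved under pics/ and viewed, about 8 in all and at most 12, crops included, and the job is handed in when it is done.

Besides the shell and the picture viewer there is one more tool, called after "Emit:" as name(argument=value, ...) on one line, values as JSON. drive_tool: Moves the arm, as the interface text tells. Its arguments: {"type":"object","properties":{"motion":{"type":"array"},"grip":{"type":"number"}},"required":["motion"]}

```bash
mkdir -p pics; ls; python3 - <<'E'
from bench import arm
import cv2,json
for n in("side","top"):
    c=arm.calibration(n);print(n,c)
    cv2.imwrite(f"pics/{n}0.png",cv2.cvtColor(arm.get_image(n),cv2.COLOR_RGB2BGR))
print(arm.read_state())
E
```

```text
pics
side {'K': array([[592.78135878,   0.        , 324.69672319],
       [  0.        , 592.78135878, 243.40607197],
       [  0.        ,   0.        ,   1.        ]]), 'eye': array([ -23.23156064,  953.60644281, 1371.09328719]), 'attitude': array([-0.10498945,  0.357185  ,  0.89576422, -0.2429044 ])}
top {'K': array([[589.27098364,   0.        , 314.93972181],
       [  0.        , 589.27098364, 243.40878922],
       [  0.        ,   0.        ,   1.        ]]), 'eye': array([ 465.27781751,  -31.49235306, 1569.08724932]), 'attitude': array([-0.0269609 ,  0.02654096,  0.71569492, -0.6973876 ])}
{'clock': 0.1, 'joints': array([-9.01392458e-01,  3.85484922e-01,  6.73102978e-03, -4.46000289e-04,
       -1.19398478e+00, -2.58605775e-01]), 'joint_vel': array([ 0.00028275, -0.00104323,  0.00494333,  0.00112855,  0.00064963,
       -0.00011681]), 'joint_efforts': array([-6.39745540e-04, -3.93321061e+01,  1.88928741e+01,  4.19791907e+00,
       -2.59712069e-03,  2.00192579e-05]), 'position': array([ 249.39506364, -572.50509207,  230.3138439 ]), 'ee_rot': array([-0.14348325,  0.69243095,  0.14484266,  0.69207842]), 'contact_force': array([ 0.48611445, -0.44406784,  0.34232003]), 'wrist_torque': array([ 0.01127788, -0.00323455, -0.00159563]), 'gripper_width': 85.37826174450667}
```

View pics/top0.png

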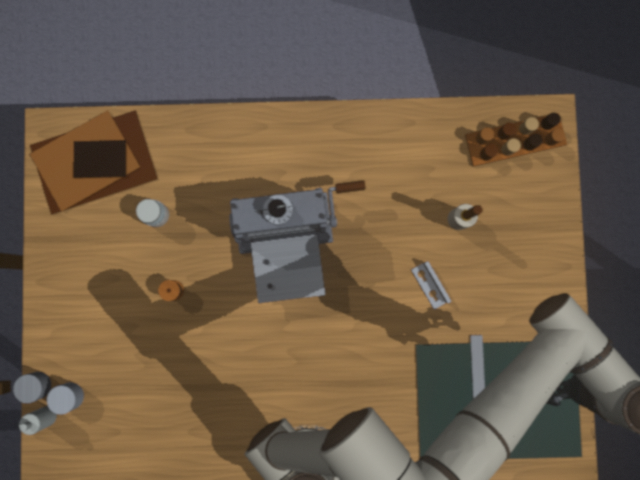

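View pics/side0.png

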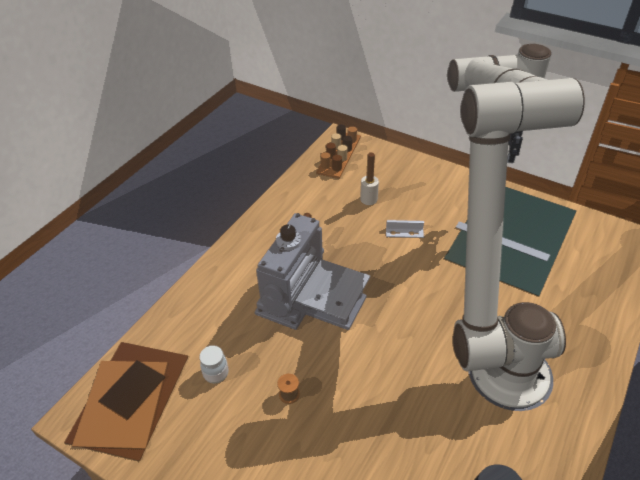

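```bash
cat > h.py <<'E'
import numpy as np,cv2
from scipy.spatial.transform import Rotation as R
from scipy.optimize import least_squares
from bench import arm
C={n:arm.calibration(n) for n in("side","top")}
def proj(n,P):
    c=C[n];p=R.from_quat(c["attitude"]).inv().apply(np.atleast_2d(P)-c["eye"])*[1,-1,-1]
    q=p@c["K"].T;return q[:,:2]/q[:,2:]
def ray(n,uv,z):
    c=C[n];d=np.linalg.inv(c["K"])@[uv[0],uv[1],1];d=R.from_quat(c["attitude"]).apply(d*[1,-1,-1])
    return c["eye"]+d*(z-c["eye"][2])/d[2]
def tri(a,b):  # side px, top px
    f=lambda P:np.r_[proj("side",P)[0]-a,proj("top",P)[0]-b]
    r=least_squares(f,[500,0,80]);return r.x,r.fun
def crop(im,x,y,w,h,s):
    return cv2.resize(im[y:y+h,x:x+w],None,fx=s,fy=s,interpolation=cv2.INTER_CUBIC)
E
python3 - <<'E'
import cv2,numpy as np
from h import crop
t=cv2.imread("pics/top0.png");s=cv2.imread("pics/side0.png")
cv2.imwrite("pics/c1.png",np.hstack([crop(t,235,190,100,120,5),np.vstack([crop(t,402,255,60,60,5),crop(s,375,200,60,60,5)])]))
cv2.imwrite("pics/c2.png",crop(s,255,210,120,120,5))
E
```

```text
(no output)
```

View pics/c1.png

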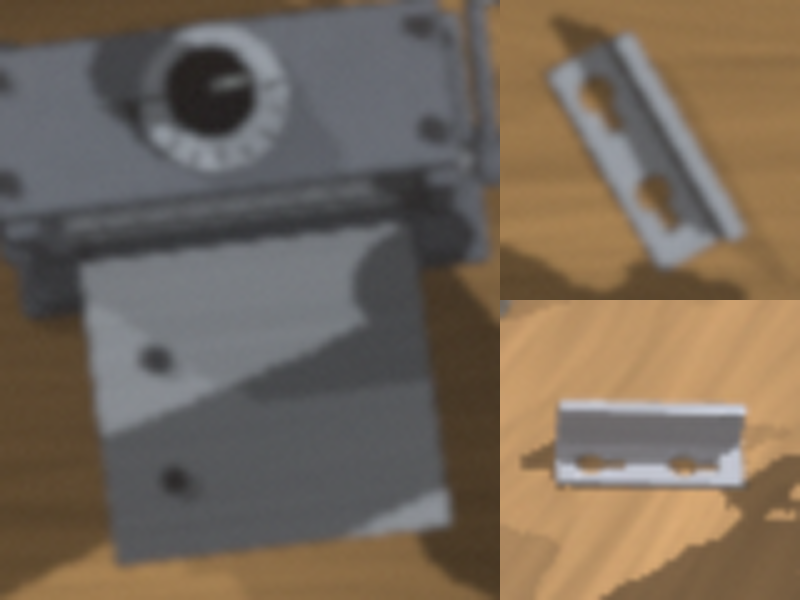

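View pics/c2.png

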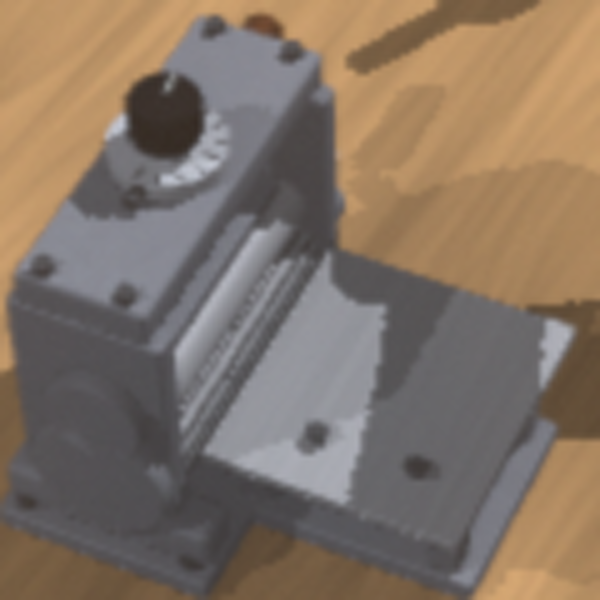

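```bash
cat > m.py <<'E'
from h import *
t1=lambda u,v:np.array([(u+.5)/5-.5+235,(v+.5)/5-.5+190])
tf=lambda u,v:np.array([(u-500+.5)/5-.5+402,(v+.5)/5-.5+255])
sf=lambda u,v:np.array([(u-500+.5)/5-.5+375,(v-300+.5)/5-.5+200])
s2=lambda u,v:np.array([(u+.5)/5-.5+255,(v+.5)/5-.5+210])
tab=[(0,85,80),(-155,85,80),(-155,-85,80)]
spl=[("top",(-155,85,80),t1(120,563)),("top",(-155,-85,80),t1(452,525)),("top",(0,85,80),t1(80,262)),
 ("side",(-155,85,80),s2(455,545)),("side",(-155,-85,80),s2(575,325)),("side",(0,85,80),s2(205,452)),]
fen=[("top",(60,-5,34),tf(632,35)),("top",(-60,-5,34),tf(745,235)),("top",(-60,5,34),tf(722,243)),("top",(60,5,34),tf(612,42)),
("top",(60,39,4),tf(552,75)),("top",(-60,39,4),tf(663,268)),
("side",(60,-5,34),sf(558,400)),("side",(-60,-5,34),sf(745,405)),("side",(60,39,4),sf(557,483)),("side",(-60,39,4),sf(743,483)),
("top",(38,22,4),tf(597,97)),("top",(-22,22,4),tf(655,190)),("side",(38,22,4),sf(592,463)),("side",(-22,22,4),sf(683,464))]
def fit(obs,x0):
    def f(q):
        r=R.from_euler("z",q[3])
        return np.concatenate([proj(n,r.apply(p)+q[:3])[0]-u for n,p,u in obs])
    s=least_squares(f,x0,loss="soft_l1");return s.x,f(s.x).reshape(-1,2)
if __name__=="__main__":
    np.set_printoptions(precision=2,suppress=True)
    q,r=fit(spl,[500,0,0,.1]);print("splitter",q,"\n",r)
    f,r=fit(fen,[450,-300,0,.5]);print("fence",f,"\n",r)
    a,ra=tri(s2(318,432),t1(155,356));b,rb=tri(s2(420,464),t1(176,479));print("studs",a,ra,b,rb,np.hypot(*(a-b)[:2]),np.arctan2(*(a-b)[1::-1]))
    m=(a+b)/2;print("studmid in splitter",R.from_euler("z",-q[3]).apply(m-q[:3]))
    d,rd=tri(s2(165,92),t1(210,90));print("dial top",d,rd,R.from_euler("z",-q[3]).apply(d-q[:3]))
    c=C["top"];e=ray("top",t1(246,78),258);e0=ray("top",t1(210,90),258);v=e-e0;print("mark deg",np.rad2deg(np.arctan2(v[1],v[0])-q[3])%360)
    for n,u in(("spool",(170,290)),("jar",(152,212)),("maul",(466,215))):print(n,ray("top",u,60))
    st=arm.read_state();y=R.from_quat(st["ee_rot"]).as_matrix();print(y,np.arctan2(y[1,1],y[0,1]))
E
python3 m.py
```

```text
splitter [594.08  45.06   0.26   0.1 ] 
 [[-0.27  0.91]
 [ 0.38 -0.02]
 [ 0.49  0.15]
 [ 0.01  0.  ]
 [-0.26  0.15]
 [-1.43 -0.12]]
fence [ 472.24 -348.24    1.7     0.48] 
 [[-0.14 -0.46]
 [ 0.5  -0.05]
 [ 1.76  0.24]
 [ 0.53  0.01]
 [-0.66  0.16]
 [-0.13  1.28]
 [-0.32 -0.02]
 [-0.39 -0.1 ]
 [-0.4  -0.42]
 [-0.1   0.56]
 [ 0.05 -0.13]
 [-0.18  1.1 ]
 [-0.69  0.01]
 [-0.26  0.29]]
studs [534.46  91.79  88.82] [-1.2  -0.11  0.52  0.96] [473.36  82.89  89.29] [-0.78 -0.05  0.34  0.63] 61.743055531179756 0.14469808564040923
studmid in splitter [-85.49  51.09  88.8 ]
dial top [646.28  51.29 262.82] [-0.27 -0.04  0.11  0.2 ] [ 52.56   0.98 262.56]
mark deg 281.35942616809655
spool [470.03 341.06  60.  ]
jar [671.86 386.04  60.  ]
maul [ 642.99 -423.08   60.  ]
[[-0.   -0.4   0.92]
 [ 0.    0.92  0.4 ]
 [-1.    0.   -0.  ]] 1.981429814146389
```

Emit:
drive_tool(motion=[[0, 0, 0, -4], [0, 12, 38, 0], [0, 12, 38, 0], [0, 12, 38, 0], [0, 12, 38, 0], [0, 12, 38, 0], [0, 12, 38, 0], [10, 12, 38, 0], [20, 12, 35, 0], [30, 0, 0, 0]], grip=45)

```text
clock: 0.93
position: [477.5, -345.9, 173.3]
ee_rot: [-0.172, 0.684, 0.169, 0.688]
contact_force: [0.6, -0.1, -0.9]
gripper_width: 45.0
```

Emit:
drive_tool(motion=[[30, 0, 0, 0], [30, 0, 0, 0], [30, 0, 0, 0], [0, 0, 0, 0], [0, 0, 0, 0]])

```text
clock: 1.35
position: [470.9, -348.6, 80.2]
ee_rot: [-0.168, 0.688, 0.169, 0.685]
contact_force: [0.6, -0.7, 0.3]
gripper_width: 44.8
```

```bash
cat >> h.py <<'E'
def shot(tag):
    o={}
    for n in("top","side"):
        o[n]=cv2.cvtColor(arm.get_image(n),cv2.COLOR_RGB2BGR);cv2.imwrite(f"pics/{n}_{tag}.png",o[n])
    return o
def rel(target,yaw):  # needed tool moves: spin first, then dx,dy,dz
    s=arm.read_state();M=R.from_quat(s["ee_rot"]).as_matrix();y=np.arctan2(M[1,1],M[0,1])
    sp=-np.rad2deg((yaw-y+np.pi)%(2*np.pi)-np.pi)
    d=np.array(target)-s["position"];Y=np.array([np.cos(yaw),np.sin(yaw),0]);Z=np.cross([0,0,-1],Y)
    print("pos",s["position"],"yaw",y,"F",s["contact_force"],"T",s["wrist_torque"],"w",s["gripper_width"],"t",s["clock"],"j6",s["joints"][5])
    print("spin",sp,"dx,dy,dz",-d[2],d@Y,d@Z)
E
python3 - <<'E'
from h import *
np.set_printoptions(precision=2,suppress=True)
rel([472.2,-348.2,10],.48+np.pi/2)
o=shot("a");P=arm.read_state()["position"]
u=proj("top",P)[0].astype(int);v=proj("side",P)[0].astype(int);print(u,v)
cv2.imwrite("pics/c3.png",np.hstack([crop(o["top"],u[0]-50,u[1]-50,100,100,4),crop(o["side"],v[0]-50,v[1]-50,100,100,4)]))
E
```

```text
pos [ 470.9  -348.62   80.18] yaw 2.051682958030986 F [ 0.56 -0.74  0.34] T [ 0.05 -0.04  0.02] w 44.794686285894066 t 1.35 j6 -0.7292122267281025
spin 0.05080022781239926 dx,dy,dz 70.17510631255003 -0.22680540826848142 1.3461202782603388
[442 281] [405 209]
```

View pics/c3.png

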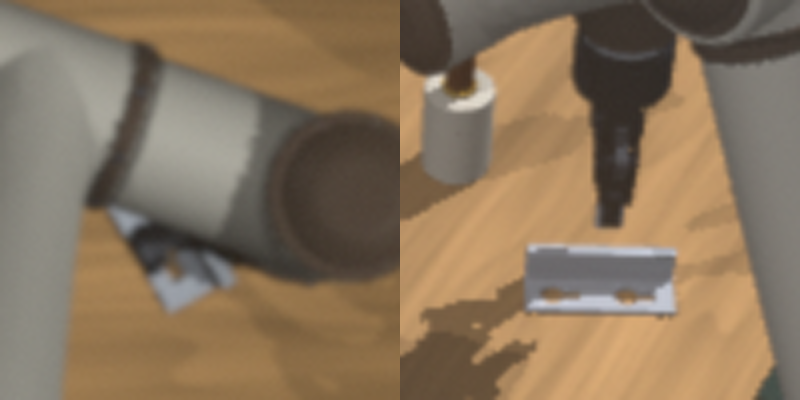

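Emit:
drive_tool(motion=[[20, 0, 1, 0], [20, 0, 0, 0], [15, 0, 0, 0], [10, 0, 0, 0], [5, 0, 0, 0], [0, 0, 0, 0]])

```text
clock: 1.95
position: [473.1, -348.7, 11.8]
ee_rot: [-0.168, 0.687, 0.168, 0.687]
contact_force: [-0.9, 0.3, -0.1]
gripper_width: 44.9
```

Emit:
drive_tool(motion=[[0, 0, 0, 0], [0, 0, 0, 0], [0, 0, 0, 0], [0, 0, 0, 0], [0, 0, 0, 0], [0, 0, 0, 0], [0, 0, 0, 0]], grip=0)

```text
clock: 2.53
position: [473.7, -348.9, 12.8]
ee_rot: [-0.169, 0.686, 0.168, 0.687]
contact_force: [0.6, 0.2, 6.3]
gripper_width: 8.8
```

```bash
python3 - <<'E'
from h import *
np.set_printoptions(precision=2,suppress=True)
rel([472.2,-348.2,150],.12+np.pi/2)
E
```

```text
pos [ 473.68 -348.86   12.79] yaw 2.0519870036386663 F [0.58 0.19 6.29] T [ 0.3   0.08 -0.09] w 8.759355573288188 t 2.5333 j6 -0.7305992277116572
spin 20.69470138262159 dx,dy,dz -137.20721502592045 0.8313720653268416 -1.3884065497298295
```

Emit:
drive_tool(motion=[[-20, 0, 0, 0], [-30, 0, 0, 0], [-40, 0, 0, 7], [-40, 0, 0, 7], [-30, 0, 0, 7], [0, 0, 0, 0], [0, 0, 0, 0]])

```text
clock: 3.12
position: [473.2, -348.5, 173.1]
ee_rot: [-0.041, 0.705, 0.04, 0.707]
contact_force: [-0.8, 0.8, -3.0]
gripper_width: 8.7
```

```bash
cat > e.py <<'E'
from h import *
np.set_printoptions(precision=3,suppress=True)
im=cv2.imread("pics/top0.png").astype(float);g=cv2.GaussianBlur(im[:,:,2]-im[:,:,0],(0,0),.7)
def edge(line):  # subpixel crossing of half level
    d=np.abs(np.diff(line));i=d.argmax();w=np.arange(max(i-2,0),min(i+3,len(d)));return (w+.5)@d[w]/d[w].sum()
def ln(z,pts):
    P=np.array([ray("top",p,z)[:2] for p in pts]);vx,vy,x,y=cv2.fitLine(P.astype(np.float32),cv2.DIST_HUBER,0,.01,.01).ravel();return np.array([vx,vy]),np.array([x,y])
L=[(246+edge(g[r,246:264]),r) for r in range(250,296)]
Rr=[(312+edge(g[r,312:332]),r) for r in range(250,292)]
N=[(c,290+edge(g[290:312,c])) for c in range(262,322)]
res={}
for k,p in(("L",L),("R",Rr),("N",N)):
    d,c=ln(80,p);res[k]=(d,c);a=np.arctan2(d[1],d[0]);print(k,(a+np.pi/4)%(np.pi/2)-np.pi/4,c)
E
python3 e.py;python3 - <<'E'
from h import *
o=shot("b");print(arm.read_state()["position"],arm.read_state()["contact_force"],arm.read_state()["gripper_width"])
v=proj("side",arm.read_state()["position"])[0].astype(int);print(v)
cv2.imwrite("pics/c4.png",crop(o["side"],v[0]-40,v[1]-40,80,80,7))
E
```

```text
L 0.11326033 [516.464 125.245]
R 0.108531535 [509.196 -47.742]
N 0.09101033 [440.604  24.444]
[ 471.47560976 -347.65719468  169.67209884] [ 0.46496821 -0.95580529 -3.4784937 ] 8.480107883746228
[408 189]
```

View pics/c4.png

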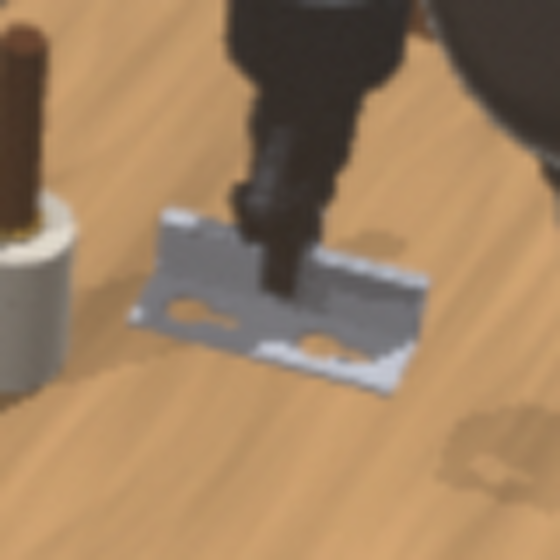

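```bash
cat > f.py <<'E'
from m import *
np.set_printoptions(precision=2,suppress=True)
def blob(n,u0,w=4):
    im=cv2.imread(f"pics/{n}0.png",0).astype(float);x,y=np.round(u0).astype(int);p=im[y-w:y+w+1,x-w:x+w+1]
    bg=np.median(p);k=np.clip(bg-8-p,0,None);Y,X=np.mgrid[y-w:y+w+1,x-w:x+w+1]
    return np.array([(X*k).sum(),(Y*k).sum()])/k.sum()
S={}
for n,u in(("top",(t1(155,358),t1(176,481))),("side",(s2(318,434),s2(420,466)))):
    for i,e in zip("fn",u):
        b=blob(n,e);S[n,i]=ray(n,e,88)[:2];print(n,i,e,b,S[n,i],ray(n,b,88)[:2])
    print(n,"mid",(S[n,"f"]+S[n,"n"])/2)
k=lambda u,v:np.array([(u+.5)/7-.5+368,(v+.5)/7-.5+149])
obs=[((60,-5,34),k(163,210)),((-60,-5,34),k(428,275)),((60,39,2),k(130,320)),((-60,39,2),k(393,390)),((38,22,4),k(195,311)),((-22,22,4),k(325,346))]
s=arm.read_state();print(s["position"],s["ee_rot"])
def f(q,z):return np.concatenate([proj("side",R.from_euler("z",q[2]).apply(p)+[q[0],q[1],z])[0]-u for p,u in obs])
for z in(156,159,162):
    r=least_squares(f,[472,-348,.11],args=(z,));print(z,r.x,r.fun)
a0=ray("side",(0,0),0)
E
python3 f.py
```

```text
top f [265.6 261.2] [266.   261.56] [535.94  93.15] [535.02  92.16]
top n [269.8 285.8] [269.66 285.73] [473.97  83.83] [474.14  84.17]
top mid [504.96  88.49]
side f [318.2 296.4] [317.48 296.77] [531.03  91.11] [532.09  93.2 ]
side n [338.6 302.8] [338.36 303.07] [471.24  82.31] [471.36  83.43]
side mid [501.14  86.71]
[ 471.48 -347.66  169.67] [-0.04  0.71  0.04  0.7 ]
156 [ 471.51 -352.35    0.14] [ 0.41 -0.34  0.5  -0.14 -0.06  0.63  0.31  0.44 -0.73 -0.24 -0.45 -0.41]
159 [ 470.27 -349.14    0.14] [ 0.38 -0.38  0.56 -0.15 -0.12  0.62  0.35  0.48 -0.76 -0.25 -0.44 -0.39]
162 [ 469.03 -345.93    0.14] [ 0.35 -0.42  0.62 -0.15 -0.17  0.62  0.39  0.51 -0.78 -0.25 -0.42 -0.38]
```

Emit:
drive_tool(motion=[[0, 0, 0, 0.4], [0, 20, 4, 0], [0, 35, 6, 0], [0, 35, 6, 0], [0, 35, 6, 0], [0, 35, 6, 0], [0, 35, 6, 0], [0, 35, 6, 0], [0, 35, 6, 0], [0, 35, 6, 0]])

```text
clock: 4.05
position: [491.3, -43.1, 169.9]
ee_rot: [-0.038, 0.707, 0.038, 0.705]
contact_force: [0.8, 0.2, -2.3]
gripper_width: 8.6
```

Emit:
drive_tool(motion=[[0, 35, 6, 0], [0, 35, 6, 0], [0, 35, 5, 0], [0, 20, 3, 0], [0, 18, 3, 0], [20, 0, 0, 0], [20, 0, 0, 0], [10, 0, 0, 0], [0, 0, 0, 0], [0, 0, 0, 0]])

```text
clock: 4.88
position: [499.6, 99.5, 120.6]
ee_rot: [-0.038, 0.707, 0.037, 0.705]
contact_force: [0.0, -0.2, -1.8]
gripper_width: 8.8
```

```bash
python3 - <<'E'
from h import *
np.set_printoptions(precision=2,suppress=True)
ps=[]
for i in range(4):
    o=arm.get_image("side");s=arm.read_state();ps.append(np.r_[s["position"],s["ee_rot"]])
print(np.array(ps),s["contact_force"],s["gripper_width"])
o=cv2.cvtColor(o,cv2.COLOR_RGB2BGR);cv2.imwrite("pics/side_d.png",o)
rel([498.3,65.4,117],1.678)
cv2.imwrite("pics/c5.png",crop(o,295,230,90,85,6))
E
```

```text
[[500.37  99.79 121.58  -0.04   0.71   0.04   0.71]
 [500.7   99.97 122.13  -0.04   0.71   0.04   0.71]
 [500.76 100.03 122.4   -0.04   0.71   0.04   0.71]
 [500.7  100.06 122.5   -0.04   0.71   0.04   0.71]] [ 0.83  0.31 -2.57] 8.856941318073895
pos [500.7  100.06 122.5 ] yaw 1.6776210007375179 F [ 0.83  0.31 -2.57] T [-0.09 -0.01 -0.04] w 8.856941318073895 t 5.0833 j6 -1.9798576227738702
spin -0.021715058178794218 dx,dy,dz 5.504439455311214 -34.20422207347139 -6.099783266159483
```

View pics/c5.png

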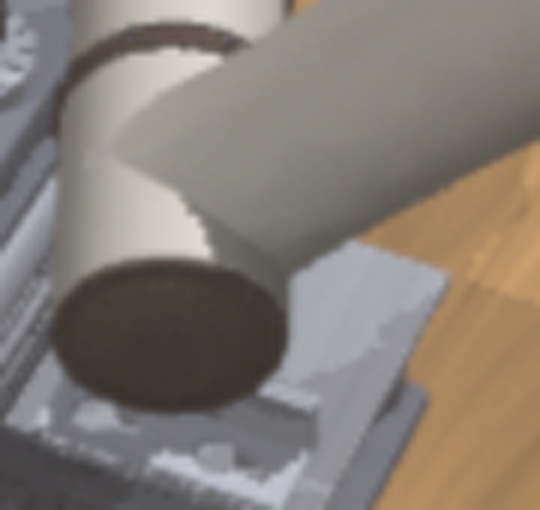

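Emit:
drive_tool(motion=[[0, -17, -3, 0], [0, -17, -3, 0], [0, 0, 0, 0], [0, 0, 0, 0], [0, 0, 0, 0], [0, 0, 0, 0]])

```text
clock: 5.58
position: [498.1, 66.1, 122.0]
ee_rot: [-0.038, 0.706, 0.038, 0.707]
contact_force: [-0.7, 1.2, -2.3]
gripper_width: 8.7
```

```bash
python3 - <<'E'
from h import *
np.set_printoptions(precision=2,suppress=True)
o=arm.get_image("side")
o=cv2.cvtColor(o,cv2.COLOR_RGB2BGR);cv2.imwrite("pics/side_e.png",o)
rel([498.3,65.4,117],1.678)
cv2.imwrite("pics/c6.png",crop(o,295,240,80,75,8))
E
```

```text
pos [497.98  66.09 121.8 ] yaw 1.6784572218602136 F [ 0.06  0.46 -1.4 ] T [0.06 0.   0.02] w 8.804528973326596 t 5.6333 j6 -1.9188477306899214
spin 0.026196882891364685 dx,dy,dz 4.8013072679136 -0.720387117194597 0.24202029702905858
```

View pics/c6.png

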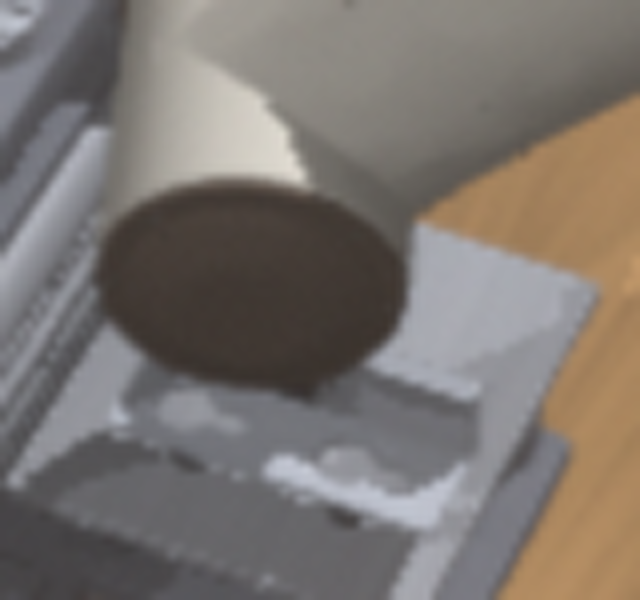

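```bash
python3 - <<'E'
from h import *
np.set_printoptions(precision=2,suppress=True)
k=lambda u,v:np.array([(u+.5)/8-.5+295,(v+.5)/8-.5+240])
for z in (111,113):
    H=[ray("side",k(*p),z)[:2] for p in((187,410),(345,465))];print("holes",H,np.mean(H,0))
print("bar end near-top outer",[ray("side",k(480,390),143)[:2]],"flange near corner",ray("side",k(437,525),111)[:2],"far corner",ray("side",k(115,415),111)[:2])
# prediction: fence origin at TCP - off
for off in ((0,0),(2.3,.6)):
  P=np.array([497.98,66.09,109.5])-[*off,0]
  r=R.from_euler("z",.107)
  for p in((38,22,4),(-22,22,4),(-60,39,2),(60,39,2)):print(off,p,(proj("side",r.apply(p)+P)[0]+.5-[295,240])*8-.5)
E
```

```text
holes [array([531.78,  90.27]), array([473.17,  84.01])] [502.47  87.14]
holes [array([530.9 ,  91.64]), array([472.39,  85.39])] [501.64  88.51]
bar end near-top outer [array([437.39,  55.93])] flange near corner [433.89  90.76] far corner [551.94 104.44]
(0, 0) (38, 22, 4) [180.07 406.96]
(0, 0) (-22, 22, 4) [341.15 462.93]
(0, 0) (-60, 39, 2) [425.1  539.67]
(0, 0) (60, 39, 2) [100.56 425.85]
(2.3, 0.6) (38, 22, 4) [186.75 408.4 ]
(2.3, 0.6) (-22, 22, 4) [347.95 464.4 ]
(2.3, 0.6) (-60, 39, 2) [432.01 541.18]
(2.3, 0.6) (60, 39, 2) [107.23 427.3 ]
```

Emit:
drive_tool(motion=[[6, 0, 0, 0], [6, 0, 0, 0], [4, 0, 0, 0], [3, 0, 0, 0], [2, 0, 0, 0], [2, 0, 0, 0], [0, 0, 0, 0], [0, 0, 0, 0]])

```text
clock: 6.3
position: [497.7, 65.5, 98.4]
ee_rot: [-0.038, 0.706, 0.038, 0.706]
contact_force: [-0.5, 0.0, -2.0]
gripper_width: 8.7
```

Emit:
drive_tool(motion=[[1, 0, 0, 0], [1, 0, 0, 0], [1, 0, 0, 0], [0, 0, 0, 0], [0, 0, 0, 0]])

```text
clock: 6.72
position: [497.6, 65.5, 95.5]
ee_rot: [-0.038, 0.706, 0.038, 0.706]
contact_force: [-0.8, -1.1, -1.9]
gripper_width: 9.1
```

Emit:
drive_tool(motion=[[1, 0, 0, 0], [1, 0, 0, 0], [0, 0, 0, 0], [0, 0, 0, 0]])

```text
clock: 7.05
position: [497.6, 65.5, 93.4]
ee_rot: [-0.038, 0.706, 0.038, 0.706]
contact_force: [-0.6, 0.5, -1.9]
gripper_width: 8.6
```

Emit:
drive_tool(motion=[[1, 0, 0, 0], [0, 0, 0, 0], [0, 0, 0, 0], [0, 0, 0, 0]])

```text
clock: 7.38
position: [497.8, 65.6, 92.8]
ee_rot: [-0.038, 0.706, 0.038, 0.706]
contact_force: [-0.9, 0.8, 0.9]
gripper_width: 8.4
```

Emit:
drive_tool(motion=[[0, 0, 2, 0], [0, 0, 2, 0], [0, 0, 2, 0], [0, 0, 0, 0], [0, 0, 0, 0]])

```text
clock: 7.8
position: [503.8, 66.1, 92.8]
ee_rot: [-0.038, 0.706, 0.038, 0.706]
contact_force: [-3.3, -1.6, 4.9]
gripper_width: 8.7
```

Emit:
drive_tool(motion=[[0, 0, 2, 0], [0, 0, 2, 0], [0, 0, 2, 0], [0, 0, 0, 0], [0, 0, 0, 0]])

```text
clock: 8.22
position: [509.6, 66.6, 92.8]
ee_rot: [-0.038, 0.706, 0.038, 0.706]
contact_force: [-4.1, -1.8, 4.9]
gripper_width: 8.7
```

Emit:
drive_tool(motion=[[0, 0, 1, 0], [0, 0, 1, 0], [0, 0, 1, 0], [0, 0, 1, 0], [0, 0, 0, 0], [0, 0, 0, 0]])

```text
clock: 8.72
position: [513.2, 67.0, 92.8]
ee_rot: [-0.038, 0.706, 0.038, 0.706]
contact_force: [-3.9, -0.4, 6.9]
gripper_width: 8.4
```

Emit:
drive_tool(motion=[[0, 0, 1, 0], [0, 0, 1, 0], [0, 0, 0, 0], [0, 0, 0, 0]])

```text
clock: 9.05
position: [515.2, 67.2, 92.8]
ee_rot: [-0.038, 0.706, 0.038, 0.706]
contact_force: [-4.4, -0.7, 6.8]
gripper_width: 8.4
```

Emit:
drive_tool(motion=[[0, 0, 1, 0], [0, 0, 0, 0], [0, 0, 0, 0]])

```text
clock: 9.3
position: [516.2, 67.3, 92.8]
ee_rot: [-0.038, 0.706, 0.038, 0.706]
contact_force: [-4.5, -0.6, 6.5]
gripper_width: 8.5
```

Emit:
drive_tool(motion=[[0, 0, 1, 0], [0, 0, 0, 0], [0, 0, 0, 0]])

```text
clock: 9.55
position: [517.2, 67.4, 92.8]
ee_rot: [-0.038, 0.706, 0.038, 0.706]
contact_force: [-4.3, -0.5, 6.3]
gripper_width: 8.9
```

Emit:
drive_tool(motion=[[0, 0, 1, 0], [0, 0, 0, 0], [0, 0, 0, 0]])

```text
clock: 9.8
position: [518.1, 67.5, 92.8]
ee_rot: [-0.038, 0.706, 0.038, 0.706]
contact_force: [-4.9, -1.0, 6.3]
gripper_width: 8.5
```

Emit:
drive_tool(motion=[[0, 0, 1, 0], [0, 0, 0, 0], [0, 0, 0, 0]])

```text
clock: 10.05
position: [518.3, 67.5, 92.8]
ee_rot: [-0.038, 0.707, 0.038, 0.705]
contact_force: [-7.1, 0.8, 7.4]
gripper_width: 8.8
```

```bash
python3 - <<'E'
from h import *
np.set_printoptions(precision=2,suppress=True)
o=cv2.cvtColor(arm.get_image("side"),cv2.COLOR_RGB2BGR);cv2.imwrite("pics/side_g.png",o)
rel([498.3,65.4,117],1.678)
cv2.imwrite("pics/c7.png",crop(o,295,240,80,75,8))
E
```

```text
pos [518.33  67.49  92.78] yaw 1.6777192590291734 F [-6.35  0.21  8.39] T [-0.03  1.73  0.02] w 8.676469831880599 t 10.1 j6 -1.903523710777388
spin -0.016085272764765644 dx,dy,dz -24.217407294751837 0.06551023308884435 -20.14059905051203
```

View pics/c7.png

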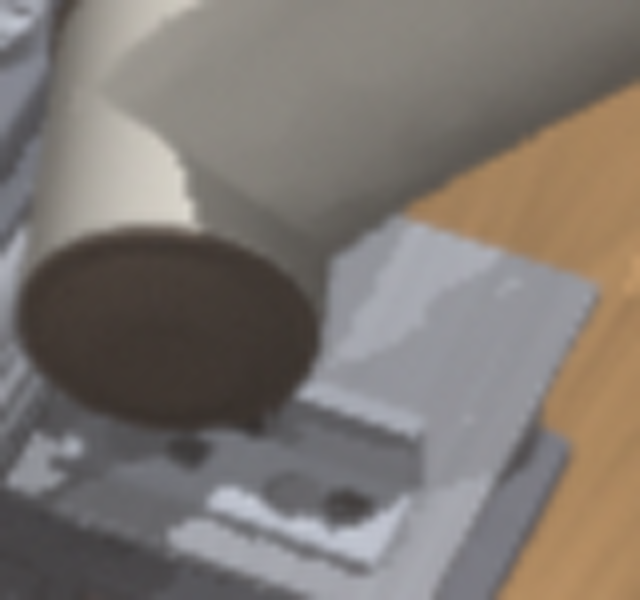

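Emit:
drive_tool(motion=[[0, 0, -1, 0], [0, 0, 0, 0], [0, 0, 0, 0]])

```text
clock: 10.35
position: [518.3, 67.5, 92.8]
ee_rot: [-0.038, 0.706, 0.038, 0.706]
contact_force: [-3.3, -1.4, 6.3]
gripper_width: 8.9
```

Emit:
drive_tool(motion=[[0, 0, 0, 0], [0, 0, 0, 0], [0, 0, 0, 0], [0, 0, 0, 0], [-5, 0, 0, 0], [-10, 0, 0, 0], [-20, 0, 0, 0], [-30, 0, 0, 0], [-40, 0, 0, 0], [-40, 0, 0, 0]], grip=30)

```text
clock: 11.18
position: [518.0, 67.5, 239.6]
ee_rot: [-0.038, 0.706, 0.038, 0.706]
contact_force: [1.0, 1.0, 0.0]
gripper_width: 30.2
```

Emit:
drive_tool(motion=[[-40, 0, 0, 0], [-40, 0, 0, 0], [0, 0, 0, 0], [0, 0, 0, 0], [0, 0, 0, 0], [0, 0, 0, 0]], grip=70)

```text
clock: 11.68
position: [517.8, 67.6, 316.5]
ee_rot: [-0.038, 0.707, 0.038, 0.705]
contact_force: [0.4, 0.4, -0.5]
gripper_width: 70.1
```

```bash
python3 - <<'E'
from m import *
np.set_printoptions(precision=2,suppress=True)
print("ring top",ray("top",t1(215,97),224),"knob top",ray("top",t1(210,90),258))
print("knob side",ray("side",s2(165,92),258),"ring side",ray("side",s2(168,146),224))
o=shot("h");rel([647,50.5,300],1.678)
cv2.imwrite("pics/c8.png",np.hstack([crop(o["side"],255,210,80,100,5),crop(o["top"],235,190,80,100,5)]))
E
```

```text
ring top [648.83  51.77 224.  ] knob top [647.41  51.84 258.  ]
knob side [648.48  47.12 258.  ] ring side [644.92  53.32 224.  ]
pos [517.99  67.59 316.17] yaw 1.677874208010963 F [-0.54 -0.43 -0.  ] T [-0.02  0.02  0.02] w 69.97542123003876 t 11.7833 j6 -1.9042415371284145
spin -0.007207350068360414 dx,dy,dz 16.173457725266985 -30.795794767879798 126.44406479492076
```

View pics/c8.png

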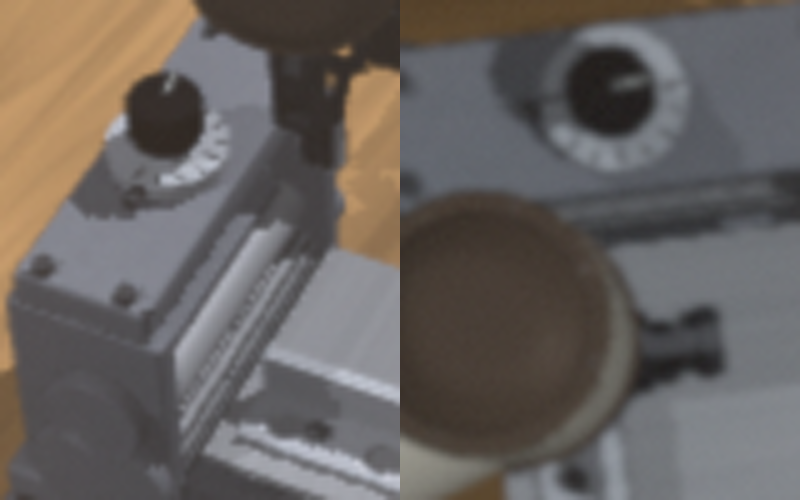

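Emit:
drive_tool(motion=[[0, -6, 25, 0], [0, -6, 25, -6], [0, 0, 0, 6], [0, -6, 25, 0], [0, -6, 25, 0], [0, -6, 27, 0], [0, 0, 0, -6], [0, 0, 0, -6], [0, 0, 0, -6], [0, 0, 0, -6]])

```text
clock: 12.62
position: [648.0, 51.4, 315.6]
ee_rot: [-0.186, 0.683, 0.185, 0.681]
contact_force: [-0.4, 0.1, 0.8]
gripper_width: 70.2
```

Emit:
drive_tool(motion=[[0, 0, 0, -6], [0, 0, 0, -6], [0, 0, 0, 0], [0, 0, 0, 0], [0, 0, 0, 0], [0, 0, 0, 0]])

```text
clock: 13.12
position: [648.0, 51.5, 317.1]
ee_rot: [-0.254, 0.66, 0.254, 0.66]
contact_force: [0.5, -0.4, 0.7]
gripper_width: 70.0
```

```bash
python3 - <<'E'
from m import *
np.set_printoptions(precision=2,suppress=True)
o=shot("i");rel([648,51,230],1.678+np.deg2rad(36))
cv2.imwrite("pics/c9.png",crop(o["side"],235,170,100,100,6))
E
```

```text
pos [647.98  51.56 317.37] yaw 2.305397129627766 F [0.31 0.07 0.09] T [-0.05  0.01 -0.05] w 69.88971116264507 t 13.2167 j6 -1.1639884072388176
spin -0.052792393706786823 dx,dy,dz 87.37464186071185 -0.42641368768223537 -0.3648673910329053
```

View pics/c9.png

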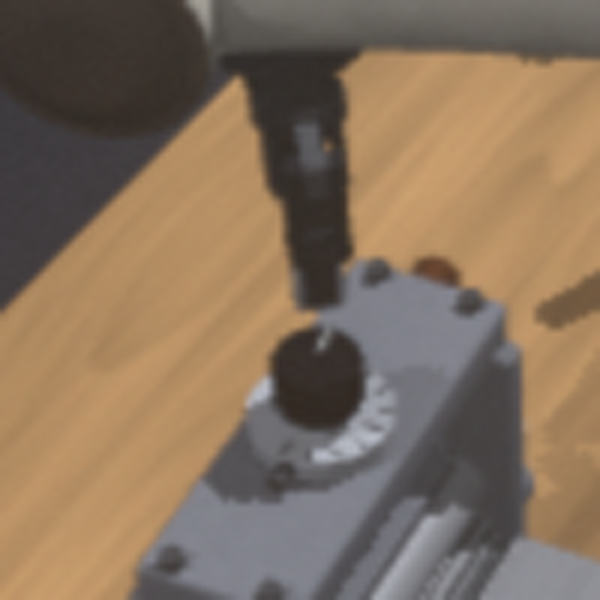

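Emit:
drive_tool(motion=[[20, 0, 0, 0], [20, 0, 0, 0], [10, 0, 0, 0], [5, 0, 0, 0], [0, 0, 0, 0]])

```text
clock: 13.63
position: [647.6, 51.4, 261.4]
ee_rot: [-0.254, 0.661, 0.254, 0.659]
contact_force: [0.2, -0.7, -0.1]
gripper_width: 70.1
```

Emit:
drive_tool(motion=[[5, 0, 0, 0], [5, 0, 0, 0], [5, 0, 0, 0], [5, 0, 0, 0], [5, 0, 0, 0], [5, 0, 0, 0], [2, 0, 0, 0], [0, 0, 0, 0]])

```text
clock: 14.3
position: [647.7, 51.5, 229.6]
ee_rot: [-0.254, 0.66, 0.254, 0.659]
contact_force: [0.8, -0.0, -0.6]
gripper_width: 70.0
```

Emit:
drive_tool(motion=[[0, 0, 0, 0], [0, 0, 0, 0], [0, 0, 0, 0], [0, 0, 0, 0], [0, 0, 0, 0], [0, 0, 0, 0], [0, 0, 0, 0]], grip=30)

```text
clock: 14.88
position: [647.8, 52.0, 231.3]
ee_rot: [-0.254, 0.66, 0.255, 0.66]
contact_force: [-4.3, 3.6, 4.7]
gripper_width: 38.4
```

```bash
python3 -c "
from h import *
rel([648,51,230],2.3057)"
```

```text
pos [647.75616924  52.01085893 231.28174538] yaw 2.3066422139805347 F [-4.30484849  3.64036079  4.70528635] T [ 1.01235839  1.1956915  -0.08677801] w 38.39914662318011 t 14.8833 j6 -1.1630995048447619
spin 0.053984884482868124 dx,dy,dz 1.2817453771344844 -0.9134438880215308 -0.49689987463626106
```

Emit:
drive_tool(motion=[[0, 0, 0, 4], [0, 0, 0, 4], [0, 0, 0, 4], [0, 0, 0, 4], [0, 0, 0, 4], [0, 0, 0, 4], [0, 0, 0, 0]])

```text
clock: 15.47
position: [647.8, 52.0, 231.3]
ee_rot: [-0.111, 0.698, 0.111, 0.699]
contact_force: [-4.2, 3.6, 5.1]
gripper_width: 38.5
```

Emit:
drive_tool(motion=[[0, 0, 0, 4], [0, 0, 0, 4], [0, 0, 0, 4], [0, 0, 0, 4], [0, 0, 0, 4], [0, 0, 0, 4], [0, 0, 0, 0]])

```text
clock: 16.05
position: [647.8, 52.0, 231.3]
ee_rot: [0.037, 0.706, -0.037, 0.706]
contact_force: [-3.7, 3.4, 5.6]
gripper_width: 38.4
```

Emit:
drive_tool(motion=[[0, 0, 0, 4], [0, 0, 0, 4], [0, 0, 0, 4], [0, 0, 0, 4], [0, 0, 0, 4], [0, 0, 0, 4], [0, 0, 0, 0], [0, 0, 0, 0]])

```text
clock: 16.72
position: [647.8, 52.0, 231.2]
ee_rot: [0.182, 0.683, -0.182, 0.683]
contact_force: [-4.7, 3.7, 4.9]
gripper_width: 38.1
```

```bash
python3 -c "
from h import *
rel([648,51,230],2.3066-1.2566)"
```

```text
pos [647.76187305  51.97298313 231.24047051] yaw 1.0496021874975816 F [-4.73049957  3.65173495  4.86766243] T [ 0.87271846  1.21514638 -0.06076256] w 38.06110175883056 t 16.7167 j6 -2.4202174002130703
spin -0.02279297742612705 dx,dy,dz 1.2404705067228292 -0.7255030873073444 0.6906850796135952
```

Emit:
drive_tool(motion=[[0, 0, 0, 0], [0, 0, 0, 0], [0, 0, 0, 0], [0, 0, 0, 0], [0, 0, 0, 0], [-5, 0, 0, 0], [-10, 0, 0, 0], [-20, 0, 0, 0], [-30, 0, 0, 0], [-30, 0, 0, 0]], grip=70)

```text
clock: 17.55
position: [647.8, 51.3, 327.0]
ee_rot: [0.182, 0.683, -0.182, 0.683]
contact_force: [0.8, 0.1, 0.6]
gripper_width: 70.0
```

Emit:
drive_tool(motion=[[-20, 0, 0, 0], [0, -30, -15, 0], [0, -30, -15, 0], [0, -30, -15, 0], [0, -30, -15, 0], [0, -30, -15, 0], [0, -30, -15, 0], [0, -30, -15, 0], [0, -30, -15, 0], [0, -30, -15, 0]])

```text
clock: 18.38
position: [395.1, -116.2, 346.8]
ee_rot: [0.182, 0.682, -0.182, 0.684]
contact_force: [-1.0, 0.0, 0.6]
gripper_width: 70.0
```

Emit:
drive_tool(motion=[[0, -20, -20, 0], [0, 0, 0, 0], [0, 0, 0, 0], [0, 0, 0, 0]])

```text
clock: 18.72
position: [369.7, -122.8, 346.6]
ee_rot: [0.182, 0.682, -0.182, 0.684]
contact_force: [0.3, 0.1, -0.2]
gripper_width: 69.8
```

```bash
python3 - <<'E'
from m import *
np.set_printoptions(precision=2,suppress=True)
o=shot("z");rel([648,51,230],1.05)
cv2.imwrite("pics/c10.png",np.hstack([crop(o["top"],235,190,80,120,5),crop(o["side"],255,210,80,120,5)]))
E
```

```text
pos [ 370.11 -122.46  345.75] yaw 1.0501892111050977 F [ 0.27 -0.14 -0.71] T [ 0.03 -0.03  0.01] w 70.05736254029301 t 18.8167 j6 -2.19428909185359
spin 0.010840997759099868 dx,dy,dz 115.75046986062586 288.7344798609045 154.738441009439
```

View pics/c10.png

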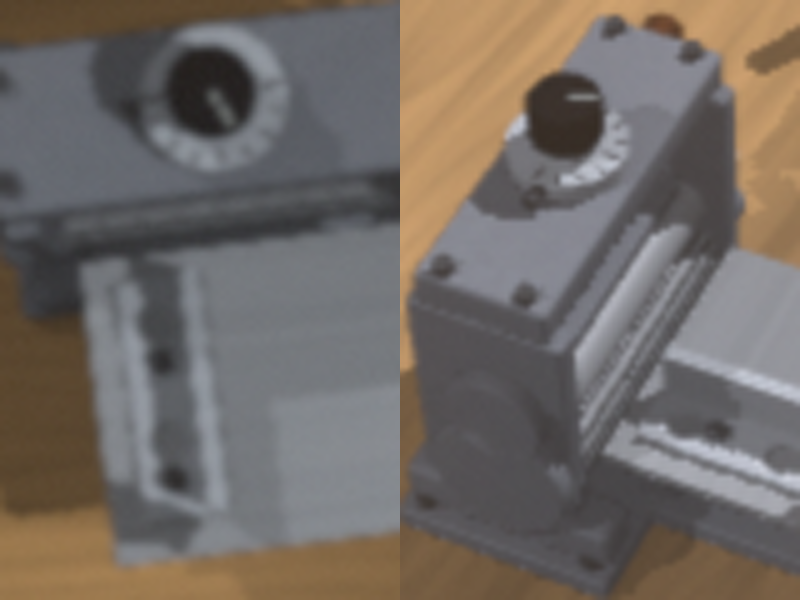

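```bash
python3 -c "
from bench import arm
print(arm.job_done())"
```

```text
the job is handed in; nothing more can be done
None
```

The fence is fitted and locked on the infeed table, and the dial is three clicks clockwise of where it started. The job was handed in at about 19 s of the 64 s allowed; no verdict was reported.

- **Fence:** I gripped it by the bar and lowered it over the studs. The underside passed below the stud heads without contact force. I then slid it toward the rollers until it stopped moving, after about 20.5 mm of travel. I eased it back with a 1 mm command before letting go, though the measured position did not change. The last pictures show both studs in the narrow slot ends, with the fence flat and in line with the table by eye.
- **Dial:** It started at the first click. I turned it 72.0° by the tool angle. The last top view shows the white line turned about 73°, so it rests at the fourth click.
- **Clearances:** The arm was clear of everything at the end. The spool, jar and maul were never approached closely, and I did not measure them again afterwards.
- **Disagreement:** The two cameras placed the studs about 3 mm apart in x. I used the side view to compare fence and studs, and the fit confirmed it.

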